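# Seat the cleaner bottle and open its safety cap

## Task

Stand the loose square bottle of screen cleaner (green label) upright and fully home in the one empty pocket of the grey caddy, so that it cannot turn. Then open its push-and-turn safety cap: press the cap down, twist it anticlockwise while pressing, lift it off, and finish while still holding the cap level and steady in the gripper, straight above its bottle and about 5 to 10 cm clear of the bottle's mouth. Leave the bottle seated, and leave the two bottles already in the caddy and the other things on the desk where they are.

Things in the scene. Friction and masses are not known exactly. Their poses are not given: they have to be found in the camera images.
- bottle_mid (a point): The loose bottle: white, green label, square body 44 x 44 mm, 72 mm high, round shoulder and neck above; 114 mm high with cap, about 0.15 kg. Point on its axis, 57 mm above its underside; x, y square to its sides, z up. May be lifted by its body or by its locked cap, which does not pull off. It can turn up to about 6 degrees in a pocket.
- cap_mid (a point): Blue ribbed round cap on the loose bottle, 42 mm across, 26 mm high. Point at its centre, 101 mm above the bottle's underside while locked (cap underside at 88 mm, bottle's mouth at 97 mm); z up, x along the white line on its top. Found locked, its x along the bottle's x, with about 3 degrees of play.
- cap_top (a point): Centre of the cap's top, 13 mm above cap_mid. A spring pushes the cap up with 4 N. To turn, press it down at least 3 mm (7 N; hard stop at 5 mm, 9 N; a push of 10 to 15 N is safe). Then turn anticlockwise seen from above: from 42 to 60 degrees (stop) it is free and lifts straight off; at less it catches.
- cell_a_floor (a point): Pocket a of the grey caddy, fixed to the desk: three equal square pockets in a row, 85 mm apart, two filled by bottles, one empty (order differs). Point at the centre of the pocket's floor, 10 mm above the desk; x, y square to its walls, y along the row, z up. Pocket 48 x 48 mm inside, walls 4 mm, straight for 42 mm above the floor, then flared to 46 mm.
- cell_b_floor (a point): Pocket b of the grey caddy, fixed to the desk: three equal square pockets in a row, 85 mm apart, two filled by bottles, one empty (order differs). Point at the centre of the pocket's floor, 10 mm above the desk; x, y square to its walls, y along the row, z up. Pocket 48 x 48 mm inside, walls 4 mm, straight for 42 mm above the floor, then flared to 46 mm.
- cell_c_floor (a point): Pocket c of the grey caddy, fixed to the desk: three equal square pockets in a row, 85 mm apart, two filled by bottles, one empty (order differs). Point at the centre of the pocket's floor, 10 mm above the desk; x, y square to its walls, y along the row, z up. Pocket 48 x 48 mm inside, walls 4 mm, straight for 42 mm above the floor, then flared to 46 mm.
- full_1_mid (a point): Bottle of the same size and shape (orange label, blue cap) that already stands in a pocket; leave it. Point on its axis, 57 mm above its underside.
- full_2_mid (a point): Bottle of the same size and shape (plum label, blue cap) that already stands in a pocket; leave it. Point on its axis, 57 mm above its underside.
- mug: White coffee mug with blue bands, 82 x 118 x 94 mm, bystander. Origin at the centre of its underside.
- glue_stick: Standing glue stick, 27 mm thick, 90 mm high, white and blue, bystander. Origin at the centre of its underside.
- tin: Flat green tin, 48 x 64 x 16 mm, bystander. Origin at the centre of its underside.
Mind the look-alikes: they are no part of the job. Of the things that look like the part that bears cap_mid, the largest one is meant.

How it is judged:
On the way, in this order (a step that is already met when the one before it is completed fails the run):
1. the loose bottle stands upright and fully home in the empty pocket (horizontal distance between bottle_mid and cell_c_floor below 0.008 m and z of bottle_mid in the frame of cell_c_floor below 0.062 m and angle between bottle_mid's own z axis and vertical below 0.08 rad), for 0.2 s.
2. in the pocket, the cap is turned by more than 15 degrees from locked while pressed down by more than 2 mm (all of step 1 and z of cap_mid in the frame of bottle_mid below 0.042 m and angle between the x axis of cap_mid and the x axis of bottle_mid, either way round above 0.26 rad), for 0.05 s.
At the end, for the whole second after the job is handed in: Bottle in the formerly empty pocket (within 8 mm of its centre, 5 mm of its floor, tilt under 0.08 rad), not touched by the robot; the fingers hold the cap at rest, tilt under 0.3 rad, within 30 mm of straight above the bottle, its underside 22 to 157 mm above the mouth (all of step 1 and z of cap_mid in the frame of bottle_mid between 0.075 and 0.21 m and horizontal distance between cap_mid and bottle_mid below 0.03 m and angle between cap_mid's own z axis and vertical below 0.3 rad and contact force between the fingers and cap above 1 N and contact force between cap and bottle below 0.1 N and contact force between each of the arm, the fingers and bottle below 0.5 N and linear speed of each of cap, bottle below 0.03 m/s); the arm keeps its last pose, push and grip.
It fails at once if the first bottle that was already in the caddy is moved by more than 20 mm from where it stood (distance of full_1_mid from where it was at the start of the episode above 0.02 m).
It fails at once if the second bottle that was already in the caddy is moved by more than 20 mm from where it stood (distance of full_2_mid from where it was at the start of the episode above 0.02 m).
It fails at once if the mug is moved by more than 30 mm from where it stood (distance of mug from where it was at the start of the episode above 0.03 m).
It fails at once if the glue stick is moved by more than 30 mm from where it stood (distance of glue_stick from where it was at the start of the episode above 0.03 m).
It fails at once if the tin is moved by more than 30 mm from where it stood (distance of tin from where it was at the start of the episode above 0.03 m).
It also fails if it takes over 51 s, if anything falls off the work surface, if the arm or the gripper's body presses on something with over 40 N, if the wrist force passes 120 N, or if a joint passes its speed limit or range.

## Robot

A 7-joint arm with a two-finger parallel gripper is mounted at the origin on a cart in front of the work surface, level with it; the furniture and walls round the work are solid. World frame = base frame: x ahead of the robot, y to its left, z up, the work surface at z = 0. Lengths are in m, angles in rad, forces in N, time in s.
With the tool pointing down it reaches from about 0.425 to 0.875 m from the base axis. Payload 4.7 kg.
Tool frame: the origin (TCP) lies midway between the tips of the shut fingers; the grasp point (between the pads) lies 19 mm behind it; z points along the fingers, y is the direction in which the jaws open and shut (so a half turn about z gives the same grasp; the last joint's range is limited). The gripper opens to 85 mm and grips with 20 to 120 N. Pads are 22 mm wide; open, the fingers measure 114 mm over their backs; the gripper's body (76 mm by 85 mm) begins 54 mm behind the grasp point. The pads swing forward as they close: fully open they stand 13 mm farther back than shut.
Start: joints at [-1.087, 0.321, -0.07, 1.45, 0.023, 1.371, -0.057], TCP at [0.294, 0.58, 0.231] pointing down, gripper open.
Joint ranges: [-2.86, 2.86], [-0.3, 2.09], [-1.38, 1.24], [0.06, 2.45], [-1.56, 4.7], [0.09, 2.05], [-2.69, 2.69]. Speed limits (rad/s): [2.57, 2.57, 3.14, 3.14, 3.14, 3.14, 3.14].

## Interface

Orientations are given as a unit quaternion [x, y, z, w].
In Python, from plant import r gives the robot as it stands.
- The arm moves only by the tool servo_tool, never from a script. Its argument "rows" is a list that holds one entry, the list of rows, each a list of 5 numbers: the closure, from 0 (fully open) to 1 (shut), then the shift along the tool's x, y, z in mm, then the turn about the tool's z in rad. A call has 1 to 20 rows; each row is the pose to reach, as a shift and turn from the pose measured when the call began, along the tool's axes at that moment; what a row does not reach only later rows make up. A row lasts 1/10 s, in which the tool goes at most 50 mm and 8.59 degrees, less where a joint would pass 70% of its speed; a pose out of reach is approached as far as the arm can. A call with a gripper value outside its range is refused whole. The fingers move at their own pace and stop on an object; the grip force is fixed at half the most. Time passes only in rows, so rows that repeat a pose let the fingers close. It gives the time, the measured TCP pose, the force and the opening at its end, in the units of the state.
- r.read_state(): the state, without advancing time (a new reading comes with each control period).
- r.snapshot(name): name is "scene" or "top" or "wrist"; returns a dict with "img" (400x640x3 uint8, red, green, blue), "z_map" (400x640 float32, m along the optical axis (not along the pixel's ray), 0 where there is no reading), "vertical_fov" (degrees; the focal length in pixels is half the picture's height over the tangent of half this angle, whatever the lens; pixels are square), "cx", "cy" (the principal point, pixels), "k1" (the pictures are not rectified: a ray, as slopes to the right and down, at radius r is drawn at 1 + k1 r^2 times it, then the intrinsics apply), "view" (4x4, takes a point from world to camera coordinates). Camera axes: x right, y down, z forward; pixel columns grow to the right and rows downward; lengths in m; the calibration is good to about 2 mm. A picture is of the moment at which its call begins.
- r.finish_job(): hands the job in, once; it reports no verdict.
The state is a dict: "time_s": time; "joint_pos": joint angles; "qd": joint speeds; "joint_torque": joint torques, N m; "position": TCP position; "orientation": TCP orientation; "wrist_force": force on the tool from outside, world axes, zero at the start; "torque": the same for the moment, N m; "grip_width": finger opening in m.
Only numpy, scipy, OpenCV 4.12 (cv2) and the standard library are available. Lean on these libraries where they do the work, as an engineer would, in place of code of your own. Each camera call takes 0.05 s, during which the arm holds its last target.

## Working session

There is one attempt and no reset: what is moved stays moved. The work goes in short steps, Python scripts to look and compute and a tool call to move; the robot and the scene stay as the last step left them, time stands still between calls to the robot, and variables do not carry over. Pictures are saved under pics/ and viewed, and the job is handed in when it is done.

Besides the shell and the picture viewer there is one more tool, called after ">>>" as name([rows], argument=value, ...), one row to a line, values as JSON. servo_tool: Moves the arm, as the interface text tells. Its arguments: {"type":"object","properties":{"rows":{"type":"array","items":{"type":"array","items":{"type":"array","items":{"type":"number"}}}}},"required":["rows"]}

```bash
mkdir -p pics; ls
cat > h.py <<'E'
import numpy as np, cv2
from plant import r
def snap(n,f=None):
    s=r.snapshot(n)
    if f: cv2.imwrite('pics/'+f,s['img'][:,:,::-1])
    return s
def K(s):
    f=200/np.tan(np.radians(s['vertical_fov'])/2)
    return np.array([[f,0,s['cx']],[0,f,s['cy']],[0,0,1.]]),np.array([s['k1'],0,0,0,0.])
def rays(s,uv):
    k,d=K(s); p=cv2.undistortPoints(np.array(uv,float).reshape(-1,1,2),k,d).reshape(-1,2)
    V=np.array(s['view']); R=V[:3,:3]; c=-R.T@V[:3,3]
    return c,np.c_[p,np.ones(len(p))]@R
def onz(s,uv,z):
    c,d=rays(s,uv); return c+d*((z-c[2])/d[:,2])[:,None]
def depthpts(s,mask):
    v,u=np.nonzero(mask&(s['z_map']>0)); c,d=rays(s,np.c_[u,v]); return c+d*s['z_map'][v,u][:,None],np.c_[u,v]
def proj(s,P):
    k,d=K(s);V=np.array(s['view']);return cv2.projectPoints(np.array(P,float).reshape(-1,1,3),cv2.Rodrigues(V[:3,:3])[0],V[:3,3],k,d)[0].reshape(-1,2)
E
python3 - <<'E'
from h import *
for n in ['scene','top','wrist']:
    s=snap(n,n+'0.png'); print(n,s['vertical_fov'],s['k1'],s['cx'],s['cy'],np.round(s['view'],3).tolist())
print(r.read_state())
E
```

```text
pics
scene 48.564006667978994 -0.020760145585546813 321.4499955648954 199.5688068569075 [[-0.62, -0.784, -0.015, 0.461], [-0.333, 0.28, -0.9, 0.234], [0.711, -0.553, -0.435, 0.781], [0.0, 0.0, 0.0, 1.0]]
top 57.388160980523196 -0.01248671152689022 315.32457668966657 198.27049549360595 [[-0.026, -1.0, -0.013, 0.145], [-0.984, 0.028, -0.174, 0.575], [0.174, 0.008, -0.985, 0.875], [0.0, 0.0, 0.0, 1.0]]
wrist 69.60696922847674 -0.038090323116364885 317.5876486613039 199.26845647007158 [[0.453, 0.891, -0.002, -0.649], [0.855, -0.434, 0.283, -0.038], [0.251, -0.13, -0.959, 0.38], [0.0, 0.0, 0.0, 1.0]]
{'time_s': 0.15, 'joint_pos': array([-1.08689554,  0.3216306 , -0.07005941,  1.45134305,  0.02258309,
        1.37075123, -0.05689771]), 'qd': array([-0.00069114,  0.00057412,  0.00025247, -0.00306793,  0.00089607,
        0.00099683,  0.00234636]), 'joint_torque': array([ 1.24585217e-04, -4.94094586e+01, -3.82842813e-01, -3.14687920e+01,
        1.30929309e-02,  8.15667008e-03, -8.63941921e-06]), 'position': array([0.29414368, 0.57922871, 0.23051486]), 'orientation': array([ 2.32746985e-01,  9.72537088e-01, -6.62190146e-04, -1.21095147e-04]), 'wrist_force': array([-0.0704343 , -0.52725184,  0.03482812]), 'torque': array([ 0.00079669, -0.02624999,  0.03926538]), 'grip_width': 0.08557422703192644}
```

View pics/scene0.png

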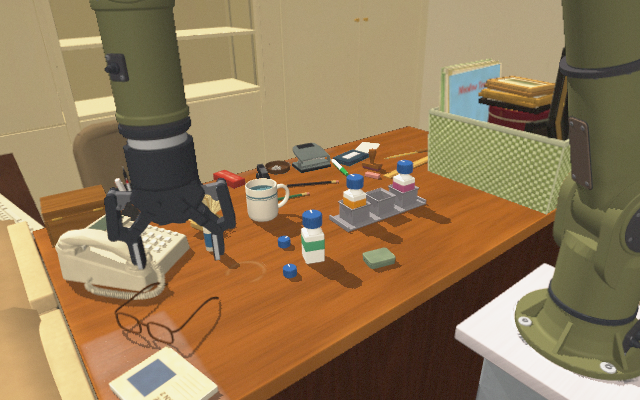

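View pics/top0.png

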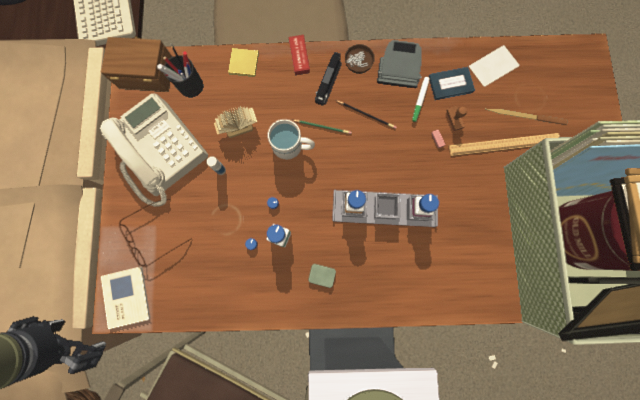

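View pics/wrist0.png

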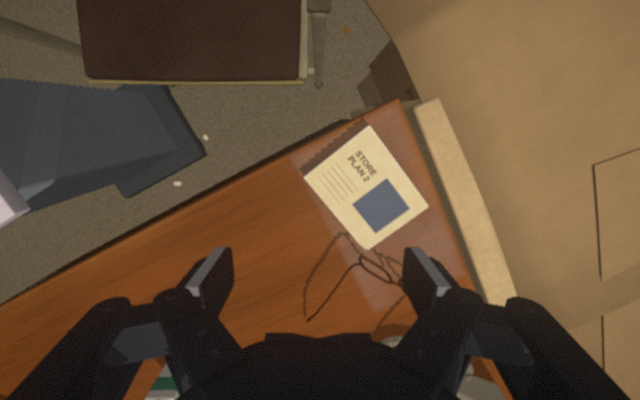

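The top view shows the loose bottle with its cap at about (278,236). The two small blue caps at (272,203) and (251,243) are decoys. The caddy's empty pocket is the middle one at (387,207), with full bottles at (356,202) and (428,205). Next I'll measure these.

```bash
cat > m.py <<'E'
from h import *
s=snap('top'); im=s['img']
hsv=cv2.cvtColor(im,cv2.COLOR_RGB2HSV)
blue=((hsv[:,:,0]>100)&(hsv[:,:,0]<125)&(hsv[:,:,1]>150)).astype(np.uint8)
blue[:150]=0; blue[:,:235]=0; blue[:,460:]=0
n,l,st,c=cv2.connectedComponentsWithStats(blue)
for i in range(1,n):
    if st[i,4]<20: continue
    P,uv=depthpts(s,l==i); zt=np.percentile(P[:,2],90)
    T=P[P[:,2]>zt-0.006]
    print(i,st[i],c[i].round(1),'ztop',zt.round(4),'top mean',T.mean(0).round(4),'range',np.ptp(T,axis=0).round(3))
def crop(u0,u1,v0,v1,k,f):
    cv2.imwrite('pics/'+f,cv2.resize(im[v0:v1,u0:u1,::-1],None,fx=k,fy=k,interpolation=cv2.INTER_CUBIC))
crop(240,450,180,290,3.8,'crop1.png')
P,uv=depthpts(s,np.ones((400,640),bool))
# caddy rim: z about .056
sel=(P[:,2]>0.045)&(P[:,2]<0.060)&(uv[:,0]>330)&(uv[:,0]<445)&(uv[:,1]>185)&(uv[:,1]<232)
print(len(P[sel]),P[sel].min(0),P[sel].max(0))
q=P[sel][:,:2].astype(np.float32); print(cv2.minAreaRect(q))
sel2=(P[:,2]>0.006)&(P[:,2]<0.060)&(uv[:,0]>330)&(uv[:,0]<445)&(uv[:,1]>185)&(uv[:,1]<232)
print(cv2.minAreaRect(P[sel2][:,:2].astype(np.float32)))
for uv in [(387,207),(210,162),(284,138),(322,275),(300,300)]:
    d=s['z_map'][uv[1],uv[0]];c0,dd=rays(s,[uv]);print(uv,(c0+dd*d).round(4))
E
python3 m.py
```

```text
680 [ 0.5156369  -0.16764643  0.04501647] [0.59578955 0.06304716 0.05952189]
((0.5557612180709839, -0.05299589782953262), (0.23270554840564728, 0.0636533573269844), 85.50944519042969)
((0.5553022623062134, -0.05294954776763916), (0.2737843692302704, 0.08319522440433502), 85.18999481201172)
(387, 207) [[ 0.5585 -0.0597  0.0055]]
(210, 162) [[0.6723 0.3888 0.0861]]
(284, 138) [[0.7334 0.2045 0.0741]]
(322, 275) [[0.3871 0.1174 0.0139]]
(300, 300) [[ 0.3254  0.1754 -0.0004]]
```

```bash
sleep 1; ls pics
```

```text
crop1.png
scene0.png
top0.png
wrist0.png
```

View pics/crop1.png

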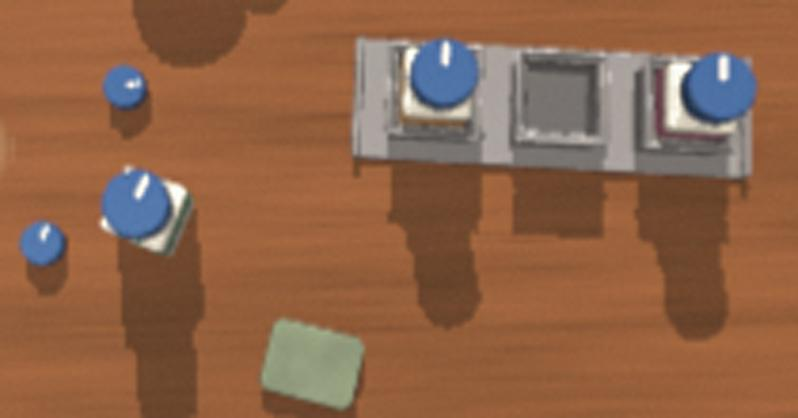

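```bash
sed -i 's/^blue=.*/R,G,B=[im[:,:,k].astype(int) for k in range(3)]; blue=((B>R+40)\&(B>G+25)).astype(np.uint8)/' m.py
cat >> m.py <<'E'
print('---')
# caddy flat base plate top edges
m=np.zeros((400,640),bool); m[180:235,325:450]=1
P,uv=depthpts(s,m)
for lo,hi in [(0.006,0.014),(0.05,0.06)]:
    k=(P[:,2]>lo)&(P[:,2]<hi); print(lo,k.sum(),P[k].mean(0).round(4),cv2.minAreaRect(P[k][:,:2].astype(np.float32)))
# line-of-cap white line angle
white=((R>150)&(G>150)&(B>150))
for i in range(1,n):
    if st[i,4]<20: continue
    x,y,w,h,_=st[i]; 
    mm=np.zeros_like(white); cv2.circle(t:=np.zeros((400,640),np.uint8),(int(round(c[i][0])),int(round(c[i][1]))),int(w*0.4),1,-1)
    v,u=np.nonzero(white&(t>0)); 
    if len(u)<3: continue
    Pz=onz(s,np.c_[u,v],0.114)[:,:2]; q=Pz-Pz.mean(0); _,_,vt=np.linalg.svd(q,full_matrices=False); print('line',c[i].round(1),len(u),np.degrees(np.arctan2(vt[0,1],vt[0,0])))
E
python3 m.py
```

```text
1 [348 191  18  17 227] [356.5 199. ] ztop 0.1252 top mean [0.5619 0.0326 0.1236] range [0.038 0.04  0.009]
2 [420 194  19  18 232] [429.  202.9] ztop 0.1254 top mean [ 0.548  -0.1358  0.1235] range [0.041 0.04  0.008]
3 [268 198  10  10  79] [272.2 202.6] ztop 0.0192 top mean [0.5769 0.2428 0.0171] range [0.025 0.024 0.007]
4 [267 225  18  17 223] [275.3 233.5] ztop 0.1155 top mean [0.4877 0.2239 0.1135] range [0.037 0.04  0.006]
5 [246 239  11  11  87] [250.7 243.9] ztop 0.0194 top mean [0.4705 0.2991 0.0174] range [0.026 0.027 0.009]
682 [ 0.51546048 -0.16728789  0.04505311] [0.59604031 0.06305211 0.0595786 ]
((0.5559906959533691, -0.05317334830760956), (0.2331457883119583, 0.06338389217853546), 85.2454605102539)
((0.5553193092346191, -0.052635952830314636), (0.2732069492340088, 0.08319741487503052), 85.33304595947266)
(387, 207) [[ 0.5579 -0.0589  0.0096]]
(210, 162) [[0.6713 0.3877 0.0896]]
(284, 138) [[0.733  0.2044 0.0751]]
(322, 275) [[0.3872 0.1174 0.0181]]
(300, 300) [[ 0.3254  0.1754 -0.0005]]
---
0.006 899 [ 0.5491 -0.0435  0.0086] ((0.5553156137466431, -0.05268116295337677), (0.27311623096466064, 0.08319741487503052), 85.33304595947266)
0.05 461 [ 0.5509 -0.0486  0.0525] ((0.5556043982505798, -0.05318707972764969), (0.23314589262008667, 0.06287703663110733), 85.15084838867188)
line [356.5 199. ] 11 173.1633696104879
line [429.  202.9] 13 -176.1537339274516
line [272.2 202.6] 5 106.8547478084651
line [275.3 233.5] 12 143.53152375940098
line [250.7 243.9] 4 -178.69310008868064
```

```bash
cat >> h.py <<'E'
from scipy.spatial.transform import Rotation as Ro
def plan(pos,dyaw=0):
    """print shift in tool axes mm to reach world pos; world ccw yaw change dyaw deg -> tool turn"""
    st=r.read_state(); R=Ro.from_quat(st['orientation']).as_matrix()
    y=np.degrees(np.arctan2(R[1,1],R[0,1]))
    print('t',round(st['time_s'],2),'pos',st['position'].round(4),'tilt',np.degrees(np.arccos(-R[2,2])).round(2),'jawyaw',round(y,2),'F',st['wrist_force'].round(2),'w',round(st['grip_width'],4))
    print('shift mm',(R.T@(np.array(pos)-st['position'])*1000).round(1),'turn rad',round(-np.radians(dyaw),3))
def campose(s):
    st=r.read_state(); T=np.eye(4);T[:3,:3]=Ro.from_quat(st['orientation']).as_matrix();T[:3,3]=st['position']
    return np.linalg.inv(T)@np.linalg.inv(np.array(s['view']))
E
python3 - <<'E'
from h import *
s=snap('wrist'); C=campose(s); print(C.round(3).tolist())
st=r.read_state(); R=Ro.from_quat(st['orientation']).as_matrix()
for dy in [-63,-30]:
  for p in [(0.488,0.224,0.25),(0.488,0.224,0.3)]:
    T=np.eye(4);T[:3,:3]=Ro.from_euler('z',dy,degrees=True).as_matrix()@R;T[:3,3]=p
    s2=dict(s);s2['view']=np.linalg.inv(T@C); print(dy,p,proj(s2,[[.488,.224,.114],[.488,.224,.07]]).round(0).tolist())
plan((0.488,0.224,0.27),-63)
E
```

```text
[[-0.0, -0.959, -0.283, 0.071], [1.0, -0.0, -0.001, -0.0], [0.001, -0.283, 0.959, -0.144], [0.0, 0.0, 0.0, 1.0]]
-63 (0.488, 0.224, 0.25) [[318.0, 189.0], [318.0, 179.0]]
-63 (0.488, 0.224, 0.3) [[318.0, 178.0], [318.0, 171.0]]
-30 (0.488, 0.224, 0.25) [[318.0, 189.0], [318.0, 179.0]]
-30 (0.488, 0.224, 0.3) [[318.0, 178.0], [318.0, 171.0]]
t 0.3 pos [0.2942 0.5794 0.2309] tilt 0.04 jawyaw 63.09 F [ 0.05 -0.38 -0.57] w 0.0854
shift mm [-333.7 -229.2  -38.9] turn rad 1.1
```

>>> servo_tool([
  [[0, -24, -16, -3, 0.08], [0, -48, -33, -6, 0.16], [0, -72, -49, -9, 0.24], [0, -96, -66, -12, 0.31], [0, -120, -82, -15, 0.39], [0, -143, -98, -17, 0.47], [0, -167, -115, -20, 0.55], [0, -191, -131, -23, 0.63], [0, -215, -148, -26, 0.71], [0, -239, -164, -28, 0.79], [0, -263, -180, -31, 0.86], [0, -287, -197, -34, 0.94], [0, -311, -213, -37, 1.02], [0, -334, -229, -39, 1.1], [0, -334, -229, -39, 1.1], [0, -334, -229, -39, 1.1], [0, -334, -229, -39, 1.1]],
])

```text
time_s: 2.0
position: [0.4881, 0.2247, 0.2699]
orientation: [0.707, 0.708, -0.0, -0.0]
wrist_force: [1.1, 0.7, -0.7]
grip_width: 0.0853
```

Run:
```python
from h import *
s=snap('wrist','wrist1.png'); plan((.488,.224,.27))
im=s['img'].astype(int);R,G,B=im[:,:,0],im[:,:,1],im[:,:,2]
blue=((B>R+40)&(B>G+25)).astype(np.uint8)
n,l,st,c=cv2.connectedComponentsWithStats(blue)
for i in range(1,n):
    if st[i,4]<150: continue
    P,uv=depthpts(s,l==i); zt=np.percentile(P[:,2],90);T=P[P[:,2]>zt-0.005]
    e=cv2.fitEllipse(np.argwhere(l==i)[:,::-1].astype(np.float32)) if 0 else None
    print(st[i],zt.round(4),T.mean(0).round(4),T.min(0).round(4),T.max(0).round(4))
```

```text
t 2.05 pos [0.4879 0.225  0.2699] tilt 0.06 jawyaw 0.14 F [ 0.24 -0.   -0.08] w 0.0852
shift mm [-1.   0.1 -0.1] turn rad -0.0
[296 102  21  21 324] 0.0203 [0.4727 0.2995 0.0191] [0.4596 0.2866 0.0165] [0.486 0.312 0.021]
[374 145  20  21 296] 0.0202 [0.5788 0.2435 0.0192] [0.5657 0.229  0.0153] [0.592  0.2563 0.0214]
[ 301  165   38   39 1071] 0.1162 [0.4898 0.225  0.1152] [0.4705 0.2039 0.1116] [0.5101 0.2447 0.1175]
[366 316  30  31 488] 0.1263 [0.5646 0.0483 0.1347] [0.5035 0.0203 0.1214] [0.5842 0.2349 0.349 ]
```

View pics/wrist1.png

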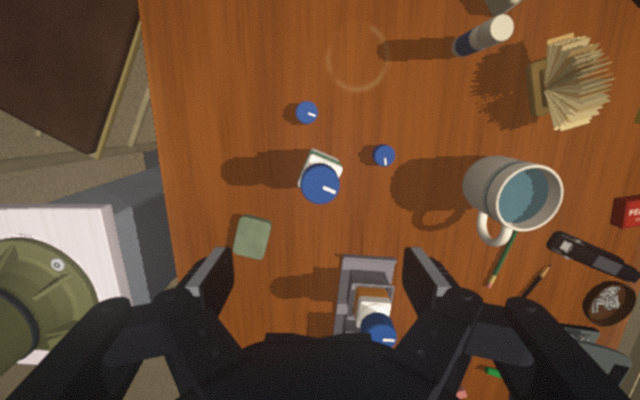

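Run:
```python
from h import *
for nm,box in [('wrist',(285,350,140,215)),('top',(262,295,218,252))]:
    s=snap(nm); im=s['img'].astype(int);R,G,B=im[:,:,0],im[:,:,1],im[:,:,2]
    u0,u1,v0,v1=box; m=np.zeros(R.shape,bool); m[v0:v1,u0:u1]=1
    blue=m&(B>R+40)&(B>G+25)
    cn,_=cv2.findContours(blue.astype(np.uint8),cv2.RETR_EXTERNAL,cv2.CHAIN_APPROX_NONE)
    c=max(cn,key=cv2.contourArea)
    hull=cv2.convexHull(c).reshape(-1,2); W=onz(s,hull,0.114)[:,:2].astype(np.float32)
    (cc,rad)=cv2.minEnclosingCircle(W); print(nm,'cap circle',np.round(cc,4),round(rad,4))
    hm=np.zeros(R.shape,np.uint8); cv2.fillConvexPoly(hm,hull,1); hm=cv2.erode(hm,np.ones((3,3)))
    sat=im.max(2)-im.min(2)
    v,u=np.nonzero((hm>0)&(sat<60)&(R>110)); w=np.maximum(R[v,u]-60,0)
    Q=onz(s,np.c_[u,v],0.114)[:,:2]; mu=Q.mean(0); d=mu-np.array(cc); vt=np.linalg.svd(Q-mu)[2]
    print('line px',len(u),'svd',np.degrees(np.arctan2(vt[0,1],vt[0,0])).round(1),'from centre',np.degrees(np.arctan2(d[1],d[0])).round(1),np.hypot(*d).round(4))
    cv2.imwrite(f'pics/b_{nm}.png',cv2.resize(s['img'][v0:v1,u0:u1,::-1],None,fx=8,fy=8,interpolation=cv2.INTER_NEAREST))
```

```text
wrist cap circle [0.4906 0.2244] 0.0212
line px 71 svd -23.7 from centre -31.1 0.0115
top cap circle [0.4919 0.2103] 0.0138Traceback (most recent call last):
  File "<stdin>", line 13, in <module>
  File "h.py", line 15, in onz
    c,d=rays(s,uv); return c+d*((z-c[2])/d[:,2])[:,None]
        ~~~~^^^^^^
  File "h.py", line 11, in rays
    k,d=K(s); p=cv2.undistortPoints(np.array(uv,float).reshape(-1,1,2),k,d).reshape(-1,2)
                ~~~~~~~~~~~~~~~~~~~^^^^^^^^^^^^^^^^^^^^^^^^^^^^^^^^^^^^^^^^
cv2.error: OpenCV(4.12.0) /io/opencv/modules/calib3d/src/undistort.dispatch.cpp:347: error: (-215:Assertion failed) CV_IS_MAT(_src) && CV_IS_MAT(_dst) && (_src->rows == 1 || _src->cols == 1) && (_dst->rows == 1 || _dst->cols == 1) && _src->cols + _src->rows - 1 == _dst->rows + _dst->cols - 1 && (CV_MAT_TYPE(_src->type) == CV_32FC2 || CV_MAT_TYPE(_src->type) == CV_64FC2) && (CV_MAT_TYPE(_dst->type) == CV_32FC2 || CV_MAT_TYPE(_dst->type) == CV_64FC2) in function 'cvUndistortPointsInternal'
```

View pics/b_wrist.png

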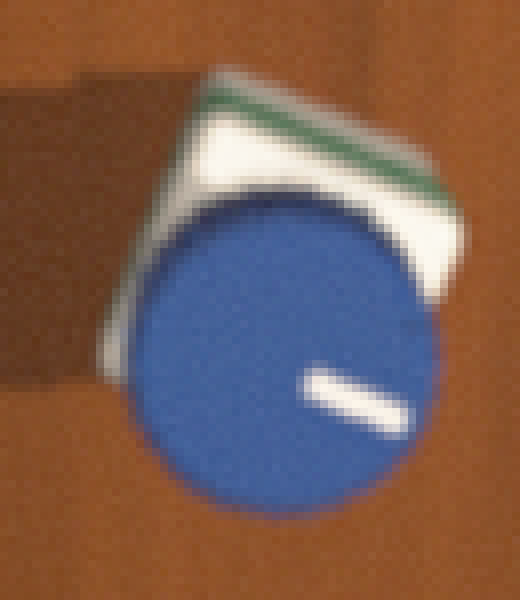

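The wrist view shows the cap circle centred at pixel (320,184), radius 21.2 mm, which matches the 42 mm cap. The white line and body edge lie at about -21° in world yaw. I'll descend to grip the cap.

Run:
```python
from h import *
plan((.4897,.2242,.085))
```

```text
t 2.15 pos [0.4879 0.225  0.2699] tilt 0.05 jawyaw 0.16 F [-0.36 -0.25  0.46] w 0.0854
shift mm [ -0.7   2.  184.9] turn rad -0.0
```

>>> servo_tool([
  [[0, -0.7, 2, 20, 0], [0, -0.7, 2, 50, 0], [0, -0.7, 2, 80, 0], [0, -0.7, 2, 110, 0], [0, -0.7, 2, 135, 0], [0, -0.7, 2, 155, 0], [0, -0.7, 2, 172, 0], [0, -0.7, 2, 185, 0], [0, -0.7, 2, 185, 0], [0, -0.7, 2, 185, 0], [0, -0.7, 2, 185, 0]],
])

```text
time_s: 3.25
position: [0.4905, 0.2248, 0.086]
orientation: [0.706, 0.708, 0.001, 0.0]
wrist_force: [0.7, 0.2, 0.1]
grip_width: 0.0855
```

Run:
```python
from h import *
s=snap('wrist','wrist2.png'); plan((.4897,.2242,.085))
```

```text
t 3.3 pos [0.4905 0.2247 0.086 ] tilt 0.07 jawyaw 0.17 F [ 0.26 -0.81 -0.16] w 0.0851
shift mm [-0.5 -0.8  1. ] turn rad -0.0
```

View pics/wrist2.png

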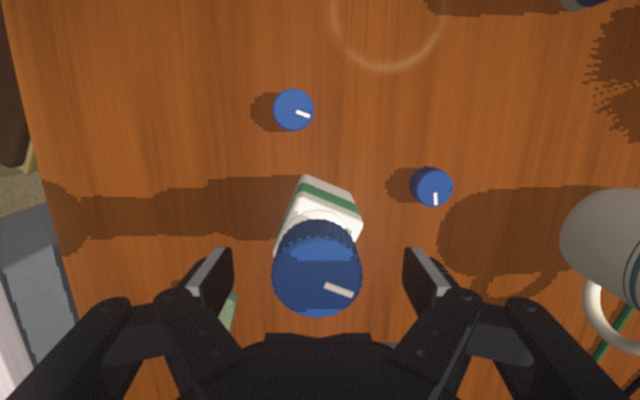

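The cap sits centred between the open fingers, at (317,270) with the principal column at 317. Before closing I'll measure its circle and line more closely.

```bash
cat >> h.py <<'E'
def cap(s,box,z):
    im=s['img'].astype(int);R,G,B=im[:,:,0],im[:,:,1],im[:,:,2]
    u0,u1,v0,v1=box; m=np.zeros(R.shape,bool); m[v0:v1,u0:u1]=1
    sat=im.max(2)-im.min(2)
    lit=m&(B>R+60)&(B>G+25)&(B>90)
    ln=m&(sat<40)&(R>90)
    return lit,ln
E
python3 - <<'E'
from h import *
s=snap('wrist')
d=s['z_map']; m=np.zeros(d.shape,bool); m[215:325,265:370]=1
P,uv=depthpts(s,m); k=(P[:,2]>.108)&(P[:,2]<.122)
Q=P[k][:,:2].astype(np.float32); print('top z',np.median(P[k][:,2]).round(4),'circle',cv2.minEnclosingCircle(cv2.convexHull(Q)),'mean',Q.mean(0))
img=s['img'].astype(int); sel=[(img[v,u].max()-img[v,u].min()<60 and img[v,u,0]>110) for u,v in uv]
kk=k&np.array(sel); L=P[kk][:,:2]; print(len(L)); e=onz(s,uv[kk],.114)[:,:2]; vt=np.linalg.svd(e-e.mean(0))[2][0]; print('line',np.degrees(np.arctan2(vt[1],vt[0])),e.mean(0))
E
```

```text
top z 0.1152 circle ((0.490300714969635, 0.22354595363140106), 0.022042807191610336) mean [0.4900401 0.2262085]
229
line -10.428237002535248 [0.49985558 0.21789708]
```

Run:
```python
from h import *
s=snap('wrist'); im=s['img'].astype(int)
v,u=np.nonzero((im.max(2)-im.min(2)<60)&(im[:,:,0]>110)); k=(u>318)&(u<358)&(v>278)&(v<302); u,v=u[k],v[k]
e=onz(s,np.c_[u,v],.114)[:,:2]; vt=np.linalg.svd(e-e.mean(0))[2][0]; print(len(u),'line',np.degrees(np.arctan2(vt[1],vt[0])),e.mean(0))
# body top edge green stripe boundary by hand: corners on label
print(onz(s,[(306,178),(350,195)],.05))
g=(im[:,:,1]>im[:,:,0]+25)&(im[:,:,1]>im[:,:,2]+5); v,u=np.nonzero(g); k=(u>290)&(u<365)&(v>170)&(v<225);u,v=u[k],v[k]
e=onz(s,np.c_[u,v],.04)[:,:2]; r_=cv2.minAreaRect(e.astype(np.float32)); vt=np.linalg.svd(e-e.mean(0))[2][0]; print(len(u),r_,np.degrees(np.arctan2(vt[1],vt[0])))
```

```text
224 line -23.823753007231144 [0.5004072  0.21796065]
[[0.48320704 0.25694155 0.05      ]
 [0.51165606 0.24574938 0.05      ]]
419 ((0.49972590804100037, 0.24040450155735016), (0.006413537077605724, 0.04601197689771652), 67.0116958618164) -23.352836362763615
```

>>> servo_tool([
  [[0, -1.3, 0, 0, 0], [0.3, -1.3, 0, 0, 0], [0.6, -1.3, 0, 0, 0], [1, -1.3, 0, 0, 0], [1, -1.3, 0, 0, 0], [1, -1.3, 0, 0, 0], [1, -1.3, 0, 0, 0], [1, -1.3, 0, 0, 0], [1, -1.3, 0, 0, 0]],
])

```text
time_s: 4.3
position: [0.4904, 0.2233, 0.086]
orientation: [0.706, 0.708, 0.0, 0.0]
wrist_force: [-0.8, -0.5, 3.4]
grip_width: 0.0399
```

Run:
```python
from h import *
s=snap('wrist','wrist3.png'); plan((.4897,.2242,.085))
```

```text
t 4.35 pos [0.4904 0.2233 0.086 ] tilt 0.06 jawyaw 0.16 F [-1.07 -0.38  3.83] w 0.0405
shift mm [ 0.9 -0.7  1. ] turn rad -0.0
```

View pics/wrist3.png

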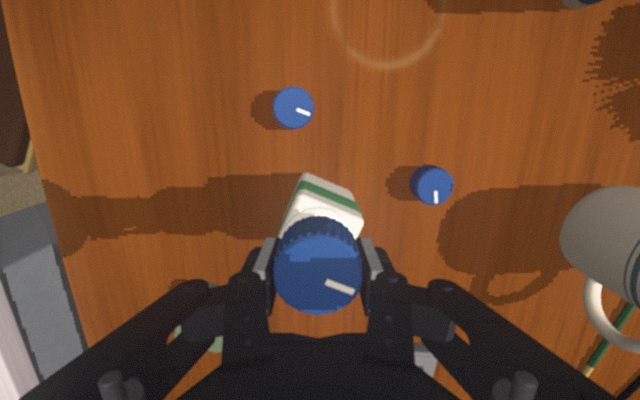

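>>> servo_tool([
  [[1, 0, 0, -5, 0], [1, 0, 0, -20, 0], [1, 0, 0, -45, 0], [1, 0, 0, -70, 0], [1, 0, 0, -95, 0], [1, 0, 0, -120, 0], [1, 0, 0, -140, 0], [1, 0, 0, -150, 0], [1, 0, 0, -150, 0], [1, 0, 0, -150, 0]],
])

```text
time_s: 5.35
position: [0.4897, 0.223, 0.2347]
orientation: [0.706, 0.708, -0.0, -0.0]
wrist_force: [0.3, -0.2, -2.1]
grip_width: 0.04
```

Run:
```python
from h import *
s=snap('scene','scene1.png'); s=snap('wrist','wrist4.png'); plan((.5555,-.0525,.236),18.5)
```

```text
t 5.45 pos [0.4895 0.2229 0.2343] tilt 0.1 jawyaw 0.17 F [-0.36  0.46 -1.71] w 0.0403
shift mm [-275.6   65.2   -1.5] turn rad -0.323
```

View pics/scene1.png

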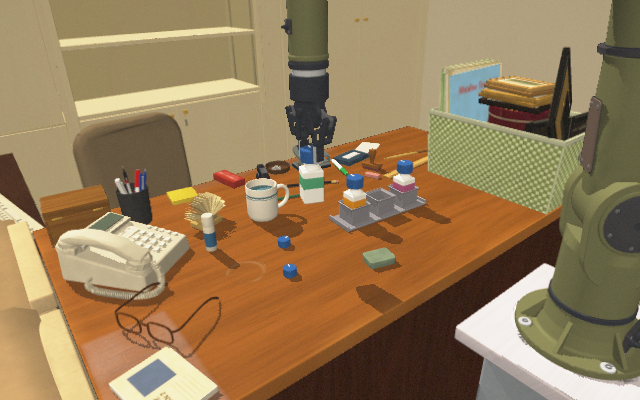

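View pics/wrist4.png

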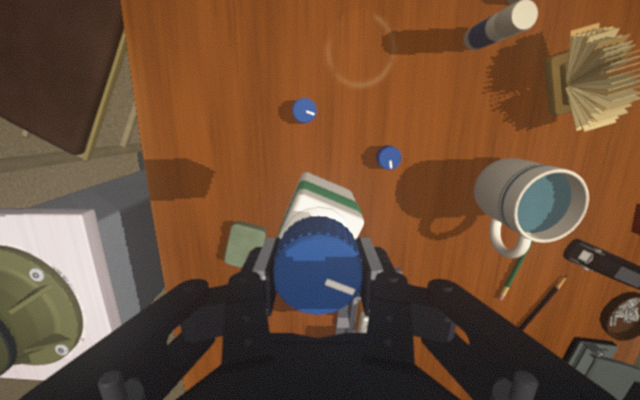

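The bottle hangs upright from the cap, in the scene view at (312,185). Next I carry it over the pocket.

>>> servo_tool([
  [[1, -10, 2, -1, -0.01], [1, -30, 7, -1, -0.04], [1, -54, 13, -1, -0.07], [1, -79, 19, -1, -0.1], [1, -104, 25, -1, -0.13], [1, -129, 31, -1, -0.16], [1, -154, 37, -1, -0.19], [1, -179, 43, -1, -0.22], [1, -204, 49, -1, -0.25], [1, -229, 55, -1, -0.28], [1, -252, 60, -1, -0.3], [1, -268, 64, -1, -0.32], [1, -276, 65.2, -1, -0.323], [1, -276, 65.2, -1, -0.323], [1, -276, 65.2, -1, -0.323], [1, -276, 65.2, -1, -0.323]],
])

```text
time_s: 7.05
position: [0.5553, -0.0515, 0.2353]
orientation: [0.582, 0.813, -0.001, -0.001]
wrist_force: [-1.0, -0.3, -1.9]
grip_width: 0.0401
```

Run:
```python
from h import *
s=snap('scene'); cv2.imwrite('pics/scene2.png',cv2.resize(s['img'][100:260,300:460,::-1],None,fx=3.7,fy=3.7)); s=snap('wrist','wrist5.png'); plan((.5555,-.0525,.236),0)
```

```text
t 7.15 pos [ 0.5554 -0.0518  0.2354] tilt 0.1 jawyaw 18.77 F [-0.72 -1.56 -1.61] w 0.0405
shift mm [-0.7 -0.2 -0.6] turn rad -0.0
```

View pics/scene2.png

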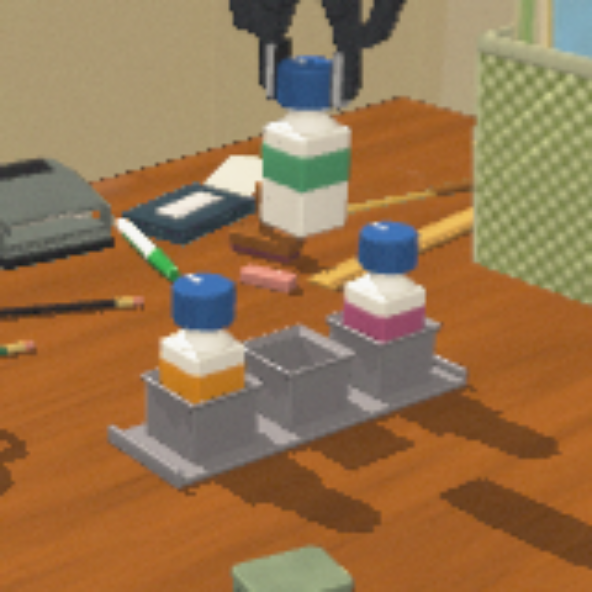

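View pics/wrist5.png

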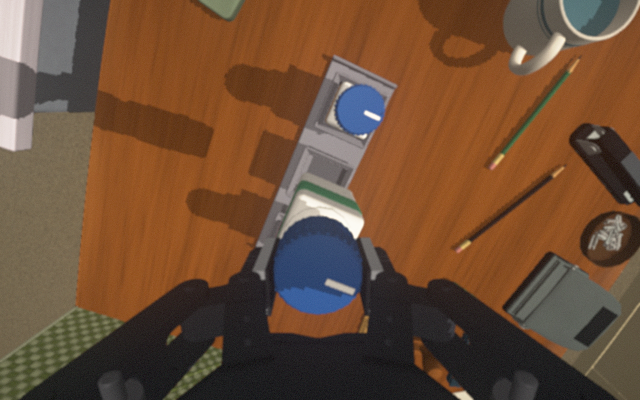

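Run:
```python
from h import *
s=snap('scene')
c=np.array([(247,352),(300,328),(354,352),(295,373)])/3.7+[300,100]
W=onz(s,c,.056); print(W.round(4).tolist(),W.mean(0).round(4))
w=snap('wrist'); im=w['img'].astype(int)
zt=r.read_state()['position'][2]-.086+.114
g=(im[:,:,1]>im[:,:,0]+25)&(im[:,:,1]>im[:,:,2]+5); v,u=np.nonzero(g); k=(u>290)&(u<365)&(v>170)&(v<225);u,v=u[k],v[k]
e=onz(w,np.c_[u,v],zt-.114+.04)[:,:2]; vt=np.linalg.svd(e-e.mean(0))[2][0]; print('body yaw',len(u),np.degrees(np.arctan2(vt[1],vt[0])),e.mean(0))
# full caps in both views
for n,s_ in(('scene',s),('wrist',w)):
    q=s_['img'].astype(int);b=((q[:,:,2]>q[:,:,0]+40)&(q[:,:,2]>q[:,:,1]+25)).astype(np.uint8)
    nn,l,st,cc=cv2.connectedComponentsWithStats(b)
    for i in range(1,nn):
        if st[i,4]<60: continue
        P,uv=depthpts(s_,l==i); zz=np.percentile(P[:,2],92);T=P[abs(P[:,2]-zz)<.004]
        if abs(zz-.124)<.01 or abs(zz-zt)<.015: 
            H=cv2.convexHull(T[:,:2].astype(np.float32)); print(n,st[i],zz.round(4),cv2.minEnclosingCircle(H))
# caddy base edge in wrist: depth
P,uv=depthpts(w,np.ones((400,640),bool)); k=(P[:,2]>.05)&(P[:,2]<.062)&(P[:,0]>.5)&(P[:,0]<.61)&(P[:,1]>-.02)&(P[:,1]<.08)
print(k.sum(),cv2.minAreaRect(P[k][:,:2].astype(np.float32)))
```

```text
[[0.5719, -0.0185, 0.056], [0.5769, -0.077, 0.056], [0.5228, -0.0768, 0.056], [0.5255, -0.0203, 0.056]] [ 0.5493 -0.0481  0.056 ]
body yaw 368 -4.402654390567033 [ 0.55612581 -0.03201323]
scene [375 115  15  15 189] 0.2658 ((0.5538063049316406, -0.04964889585971832), 0.022429892793297768)
scene [397 160  16  14 185] 0.1271 ((0.5489165186882019, -0.1353057622909546), 0.02032647840678692)
scene [347 174  16  15 218] 0.1269 ((0.5633783340454102, 0.03434506803750992), 0.021777641028165817)
wrist [ 336   84   49   50 1821] 0.1261 ((0.5651545524597168, 0.030981430783867836), 0.021093035116791725)
wrist [ 274  231   88   83 5394] 0.2653 ((0.555103600025177, -0.05135241150856018), 0.02152930200099945)
902 ((0.5651811957359314, 0.030931837856769562), (0.06305582076311111, 0.06369104236364365), 85.17957305908203)
```

Run:
```python
from h import *
plan((.5572,-.0533,.156),0)
```

```text
t 7.25 pos [ 0.5554 -0.0522  0.2355] tilt 0.1 jawyaw 18.74 F [ 0.13  0.73 -1.84] w 0.0404
shift mm [-1.6  1.5 79.5] turn rad -0.0
```

>>> servo_tool([
  [[1, -1.6, 1.5, 10, 0], [1, -1.6, 1.5, 30, 0], [1, -1.6, 1.5, 50, 0], [1, -1.6, 1.5, 68, 0], [1, -1.6, 1.5, 79.5, 0], [1, -1.6, 1.5, 79.5, 0], [1, -1.6, 1.5, 79.5, 0], [1, -1.6, 1.5, 79.5, 0]],
])

```text
time_s: 8.05
position: [0.558, -0.0533, 0.157]
orientation: [0.583, 0.813, -0.0, 0.0]
wrist_force: [0.0, -0.1, -1.3]
grip_width: 0.0404
```

```bash
cat > chk.py <<'E'
from h import *
import sys
s=snap('scene'); cv2.imwrite(f'pics/sc_{sys.argv[1]}.png',cv2.resize(s['img'][120:260,310:450,::-1],None,fx=4.2,fy=4.2,interpolation=cv2.INTER_CUBIC)); w=snap('wrist',f'wr_{sys.argv[1]}.png')
plan((.5572,-.0533,.096))
zt=r.read_state()['position'][2]-.086+.114
for n,s_ in(('scene',s),('wrist',w)):
    q=s_['img'].astype(int);b=((q[:,:,2]>q[:,:,0]+40)&(q[:,:,2]>q[:,:,1]+25)).astype(np.uint8)
    nn,l,st,cc=cv2.connectedComponentsWithStats(b)
    for i in range(1,nn):
        if st[i,4]<60: continue
        P,uv=depthpts(s_,l==i); zz=np.percentile(P[:,2],92);T=P[abs(P[:,2]-zz)<.004]
        if abs(zz-.124)<.01 or abs(zz-zt)<.015: 
            H=cv2.convexHull(T[:,:2].astype(np.float32)); print(n,st[i],zz.round(4),np.round(cv2.minEnclosingCircle(H)[0],4))
P,uv=depthpts(w,np.ones((400,640),bool)); k=(P[:,2]>.05)&(P[:,2]<.062)&(P[:,0]>.5)&(P[:,0]<.61)&(P[:,1]>-.015)&(P[:,1]<.08)
print(cv2.minAreaRect(P[k][:,:2].astype(np.float32)))
E
python3 chk.py a
```

```text
t 8.15 pos [ 0.558  -0.0533  0.157 ] tilt 0.04 jawyaw 18.74 F [-0.65  0.06 -1.08] w 0.04
shift mm [ 0.3 -0.7 61. ] turn rad -0.0
scene [373 145  15  14 178] 0.1874 [ 0.5557 -0.0488]
scene [397 160  16  14 186] 0.127 [ 0.5486 -0.1345]
scene [347 174  16  15 217] 0.1267 [0.5632 0.0349]
wrist [ 339   65   72   75 3917] 0.1261 [0.5647 0.0313]
wrist [ 267  232   95  103 6285] 0.1869 [ 0.5567 -0.0533]
((0.5649393796920776, 0.03128751739859581), (0.06346256285905838, 0.06314674019813538), 85.30210876464844)
```

View pics/sc_a.png

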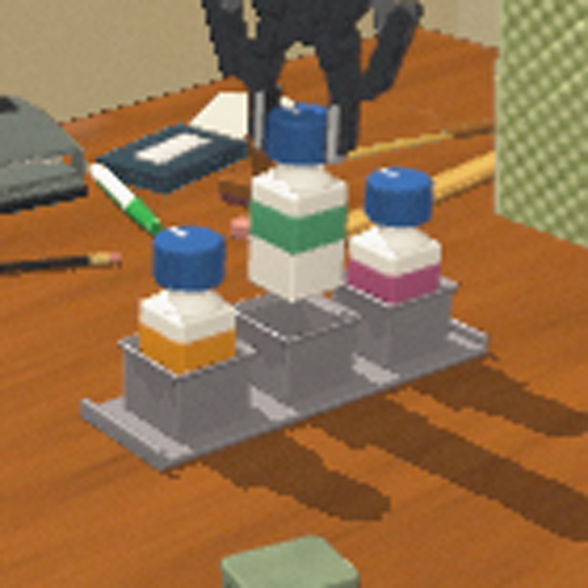

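View pics/wr_a.png

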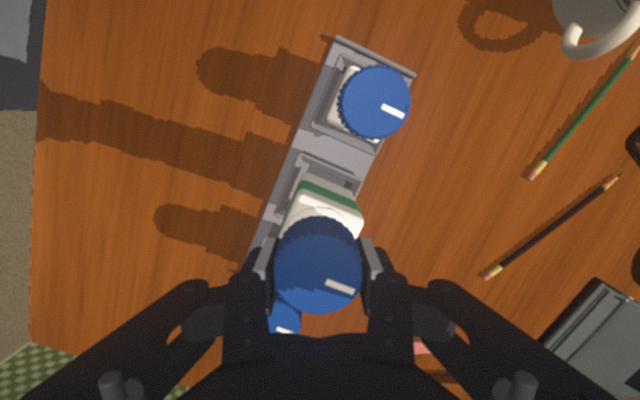

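Wrist and scene views agree within about 1 mm that the bottle is over the pocket. I'll insert it gently.

>>> servo_tool([
  [[1, -0.5, 0.3, 5, 0], [1, -0.5, 0.3, 10, 0], [1, -0.5, 0.3, 15, 0], [1, -0.5, 0.3, 19, 0], [1, -0.5, 0.3, 23, 0], [1, -0.5, 0.3, 27, 0], [1, -0.5, 0.3, 30, 0], [1, -0.5, 0.3, 30, 0]],
])

```text
time_s: 8.95
position: [0.5581, -0.0537, 0.1265]
orientation: [0.583, 0.813, -0.0, -0.0]
wrist_force: [0.3, 0.7, -1.9]
grip_width: 0.0404
```

```bash
python3 chk.py b
```

```text
t 9.05 pos [ 0.5585 -0.0538  0.127 ] tilt 0.05 jawyaw 18.73 F [ 0.06  0.27 -1.26] w 0.0399
shift mm [ 0.9 -1.  31. ] turn rad -0.0
scene [373 156  14  15 179] 0.1569 [ 0.5566 -0.0511]
scene [397 160  16  14 185] 0.1268 [ 0.5496 -0.134 ]
scene [347 174  16  15 218] 0.1266 [0.5621 0.0334]
wrist [ 343   53   87   91 5780] 0.1261 [0.5648 0.0312]
wrist [ 274  232   88   82 5400] 0.1566 [ 0.5579 -0.0532]
wrist [269 309  30  24 450] 0.121 [ 0.5543 -0.1184]
((0.5651161074638367, 0.03130684420466423), (0.06356455385684967, 0.06355012208223343), 85.21111297607422)
```

View pics/sc_b.png

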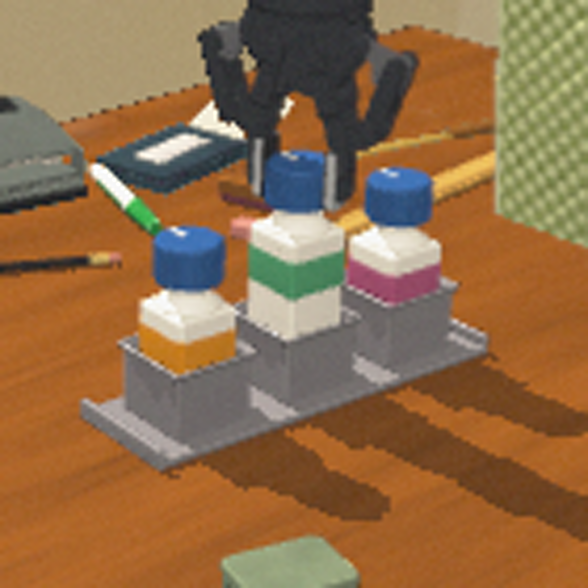

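The bottle is in the pocket mouth with no contact force. I'll continue down.

>>> servo_tool([
  [[1, 0, 0, 4, 0], [1, 0, 0, 9, 0], [1, 0, 0, 14, 0], [1, 0, 0, 19, 0], [1, 0, 0, 23, 0], [1, 0, 0, 26, 0], [1, 0, 0, 28, 0], [1, 0, 0, 30, 0], [1, 0, 0, 30, 0]],
])

```text
time_s: 9.95
position: [0.5584, -0.0537, 0.0968]
orientation: [0.583, 0.813, -0.0, 0.0]
wrist_force: [-1.2, -0.1, -2.0]
grip_width: 0.04
```

```bash
python3 chk.py c
```

```text
t 10.05 pos [ 0.5586 -0.0538  0.0971] tilt 0.05 jawyaw 18.74 F [-0.04  0.21 -2.44] w 0.04
shift mm [ 0.9 -1.2  1.1] turn rad -0.0
scene [397 160  16  14 169] 0.1268 [ 0.5485 -0.1351]
scene [373 166  14  15 174] 0.1275 [ 0.5557 -0.0524]
scene [347 174  16  15 218] 0.1269 [0.5638 0.0348]
wrist [ 348   36  110  115 9169] 0.1261 [0.5649 0.0312]
wrist [ 274  231   88   83 5420] 0.1268 [ 0.5585 -0.0534]
((0.564899206161499, 0.03141120448708534), (0.06357306987047195, 0.06308604031801224), 85.27584838867188)
```

View pics/sc_c.png

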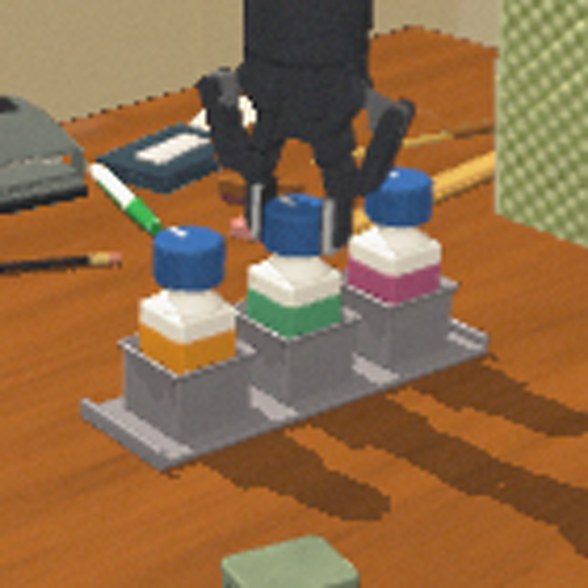

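It's nearly home, with the cap top 0.7 mm above its neighbours'. Now I press down stepwise.

>>> servo_tool([
  [[1, 0, 0, 1, 0], [1, 0, 0, 2, 0], [1, 0, 0, 3, 0], [1, 0, 0, 4, 0], [1, 0, 0, 5, 0], [1, 0, 0, 5, 0], [1, 0, 0, 5, 0], [1, 0, 0, 5, 0]],
])

```text
time_s: 10.85
position: [0.5593, -0.0539, 0.0932]
orientation: [0.583, 0.813, 0.0, 0.001]
wrist_force: [-2.0, -0.2, 5.1]
grip_width: 0.04
```

```bash
python3 chk.py d; python3 -c "
from h import *
for i in range(3): snap('top'); print(r.read_state()['wrist_force'])"
```

```text
t 10.95 pos [ 0.5593 -0.0539  0.0932] tilt 0.13 jawyaw 18.73 F [-2.08 -0.17  6.51] w 0.0402
shift mm [ 1.2 -1.8 -2.8] turn rad -0.0
scene [397 160  16  14 160] 0.127 [ 0.5472 -0.137 ]
scene [372 168  14  14 174] 0.1237 [ 0.5587 -0.0486]
scene [347 174  16  15 218] 0.1269 [0.5621 0.0351]
wrist [ 348   32  113  119 9835] 0.1261 [0.5648 0.0312]
wrist [ 274  232   88   83 5444] 0.123 [ 0.5587 -0.0536]
((0.5648475885391235, 0.03143658488988876), (0.06361301243305206, 0.06301334500312805), 85.28353118896484)
[-1.32355469  0.38476107  6.65742501]
[-1.44554671  0.95674843  6.31885257]
[-1.5585767   0.11267805  6.29249939]
```

View pics/wr_d.png

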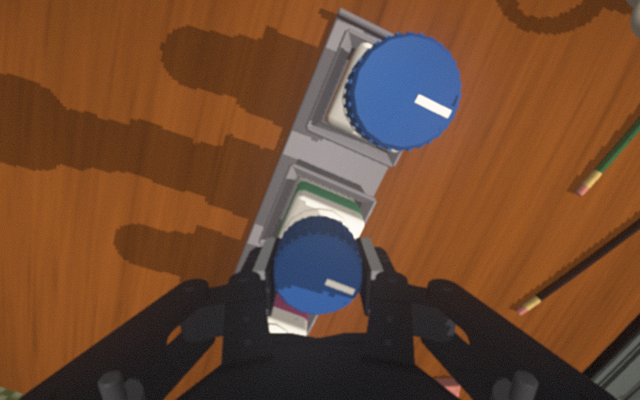

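The cap is 3.1 mm down at 6.5 N. I'll press on to the stop, check, then twist.

>>> servo_tool([
  [[1, 0, 0, 1.5, 0], [1, 0, 0, 2.5, 0], [1, 0, 0, 3.5, 0], [1, 0, 0, 3.5, 0], [1, 0, 0, 3.5, 0]],
])

```text
time_s: 11.6
position: [0.5603, -0.054, 0.0915]
orientation: [0.583, 0.813, 0.001, 0.002]
wrist_force: [-2.1, 0.2, 10.3]
grip_width: 0.04
```

```bash
python3 chk.py e
```

```text
t 11.7 pos [ 0.5603 -0.054   0.0915] tilt 0.25 jawyaw 18.73 F [-3.66  0.15 10.96] w 0.0404
shift mm [ 1.6 -2.7 -4.5] turn rad -0.0
scene [397 160  16  14 160] 0.1268 [ 0.549  -0.1354]
scene [372 168  14  15 179] 0.1222 [ 0.5598 -0.05  ]
scene [347 174  16  15 218] 0.1268 [0.5628 0.034 ]
wrist [  346    29   115   122 10177] 0.1261 [0.5649 0.0313]
wrist [ 274  231   88   84 5452] 0.1214 [ 0.5598 -0.0535]
((0.5649506449699402, 0.031132102012634277), (0.06312501430511475, 0.06334272027015686), 85.27033996582031)
```

>>> servo_tool([
  [[1, 0.6, -1, 2, 0], [1, 0.8, -1.8, 2, -0.08], [1, 0.8, -1.8, 2, -0.16], [1, 0.8, -1.8, 2, -0.24], [1, 0.8, -1.8, 2, -0.32], [1, 0.8, -1.8, 2, -0.4], [1, 0.8, -1.8, 2, -0.48], [1, 0.8, -1.8, 2, -0.54], [1, 0.8, -1.8, 2, -0.54]],
])

```text
time_s: 12.6
position: [0.5603, -0.0536, 0.0914]
orientation: [0.344, 0.939, 0.002, 0.004]
wrist_force: [-0.3, -0.1, 8.4]
grip_width: 0.0399
```

```bash
python3 chk.py f; python3 -c "
from h import *
print(r.read_state()['torque'])"
```

```text
t 12.7 pos [ 0.5603 -0.0536  0.0914] tilt 0.51 jawyaw 49.68 F [-0.85  0.55  8.76] w 0.0405
shift mm [ 2.6 -1.7 -4.6] turn rad -0.0
scene [397 160  16  14 164] 0.1268 [ 0.5491 -0.1337]
scene [373 168  15  15 200] 0.122 [ 0.5583 -0.0505]
scene [347 174  16  15 218] 0.127 [0.5608 0.0349]
wrist [ 435  113  106  105 8005] 0.126 [0.5642 0.0311]
wrist [ 274  230   88   84 5557] 0.1213 [ 0.5594 -0.0534]
wrist [187 337  35  46 741] 0.1262 [ 0.5585 -0.1277]
((0.5649360418319702, 0.031199228018522263), (0.06311756372451782, 0.06361307203769684), 85.28396606445312)
[0.11126133 0.03731424 0.03985151]
```

View pics/wr_f.png

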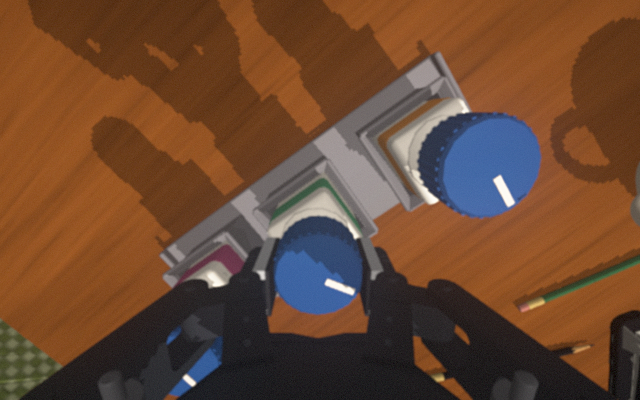

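The cap is turning with the gripper, with the line fixed at (340,287) in the wrist view and 31° done. The bottle stays in the pocket, so I continue the twist.

>>> servo_tool([
  [[1, 0, 0, 2, -0.06], [1, 0, 0, 2, -0.14], [1, 0, 0, 2, -0.22], [1, 0, 0, 2, -0.3], [1, 0, 0, 2, -0.38], [1, 0, 0, 2, -0.45], [1, 0, 0, 2, -0.45]],
])

```text
time_s: 13.4
position: [0.5614, -0.0531, 0.0914]
orientation: [0.126, 0.992, 0.002, 0.005]
wrist_force: [-2.4, 1.9, 11.3]
grip_width: 0.0403
```

```bash
cat > rel.py <<'E'
from h import *
w=snap('wrist'); im=w['img'].astype(int)
v,u=np.nonzero((im.max(2)-im.min(2)<70)&(im[:,:,0]>110)); k=(u>318)&(u<360)&(v>272)&(v<302); u,v=u[k],v[k]
e=onz(w,np.c_[u,v],.121)[:,:2]; vt=np.linalg.svd(e-e.mean(0))[2][0]; print(len(u),'line',np.degrees(np.arctan2(vt[1],vt[0])))
print(r.read_state()['torque'])
E
python3 chk.py g; python3 rel.py
```

```text
t 13.5 pos [ 0.5614 -0.0531  0.0914] tilt 0.64 jawyaw 75.48 F [-2.93  1.68 11.49] w 0.0401
shift mm [ 3.9 -1.2 -4.6] turn rad -0.0
scene [397 160  16  14 186] 0.1271 [ 0.548  -0.1348]
scene [375 168  13  15 167] 0.1222 [ 0.5567 -0.0523]
scene [347 174  16  15 218] 0.1266 [0.5609 0.033 ]
wrist [ 459  197   98   91 6167] 0.1259 [0.5644 0.0305]
wrist [ 274  231   88   83 5558] 0.1212 [ 0.5599 -0.0536]
wrist [  92  260   81   71 3496] 0.1261 [ 0.5494 -0.1379]
((0.5649048089981079, 0.031242873519659042), (0.06359346210956573, 0.06373482942581177), 85.71484375)
282 line 48.56125595778543
[ 0.21462643  0.72109789 -0.00522911]
```

View pics/wr_g.png

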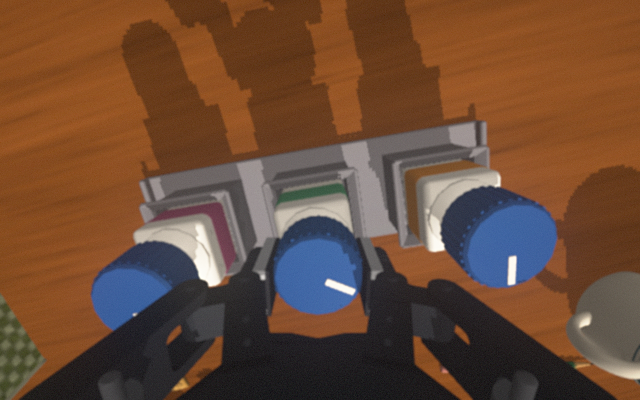

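Run:
```python
from h import *
w=snap('wrist'); im=w['img'].astype(int)
g=(im[:,:,1]>im[:,:,0]+20)&(im[:,:,1]>im[:,:,2]+5); v,u=np.nonzero(g); k=(u>265)&(u<360)&(v>170)&(v<215);u,v=u[k],v[k]
# lower? edge: topmost and bottommost pixel per column
for f in (np.min,np.max):
    L=[(c,f(v[u==c])) for c in range(u.min()+8,u.max()-8)]
    e=onz(w,L,.06)[:,:2]; vx,vy,_,_=cv2.fitLine(e.astype(np.float32),cv2.DIST_HUBER,0,.01,.01).ravel(); print(np.degrees(np.arctan2(vy,vx)),e.mean(0))
```

```text
85.67682 [ 0.53454768 -0.05117707]
85.28778 [ 0.53919732 -0.0524191 ]
```

Bottle yaw is -4.5°, so the cap is about 53° from locked, inside the free 42–60° window. I'll lift, slowly at first.

>>> servo_tool([
  [[1, 0, 0, -2, 0], [1, 0, 0, -4, 0], [1, 0, 0, -6, 0], [1, 0, 0, -9, 0], [1, 0, 0, -13, 0], [1, 0, 0, -18, 0], [1, 0, 0, -24, 0], [1, 0, 0, -24, 0]],
])

```text
time_s: 14.4
position: [0.5619, -0.0532, 0.1166]
orientation: [0.126, 0.992, 0.002, 0.006]
wrist_force: [-0.4, 0.4, 0.4]
grip_width: 0.0402
```

```bash
python3 chk.py h
```

```text
t 14.5 pos [ 0.5614 -0.0531  0.1157] tilt 0.68 jawyaw 75.48 F [-0.38 -0.59 -0.06] w 0.0404
shift mm [ 4.2 -1.4 19.7] turn rad -0.0
scene [375 159  14  15 175] 0.147 [ 0.5601 -0.0493]
scene [397 160  16  14 186] 0.1268 [ 0.5501 -0.1346]
scene [347 174  16  15 218] 0.127 [0.5641 0.0345]
wrist [ 437  183   83   78 4504] 0.126 [0.5646 0.0306]
wrist [ 274  231   88   83 5493] 0.1459 [ 0.5603 -0.0534]
wrist [ 125  238   87   65 3268] 0.1261 [ 0.5504 -0.1375]
((0.5648322105407715, 0.031065896153450012), (0.06332303583621979, 0.06318768858909607), 85.70423126220703)
```

View pics/sc_h.png

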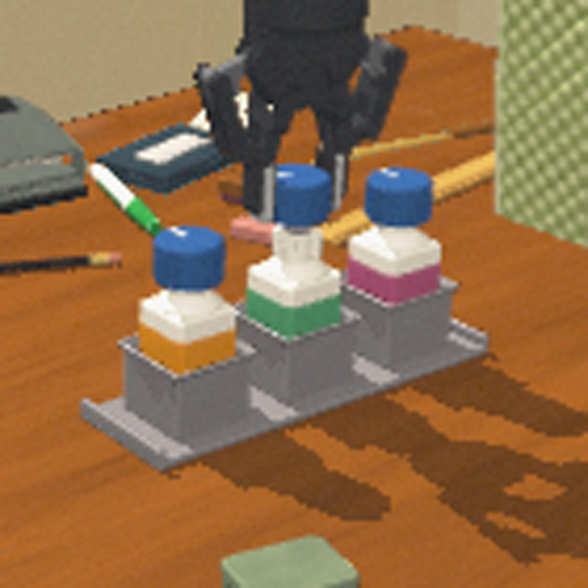

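The cap is off, the neck is visible at (298,240) in the crop, and the bottle stayed seated. I'll raise to about 70 mm clear and hold.

>>> servo_tool([
  [[1, 1, 0, -5, 0], [1, 2, 0, -15, 0], [1, 3, -1, -28, 0], [1, 3, -1, -40, 0], [1, 3, -1, -50, 0], [1, 3, -1, -57, 0], [1, 3, -1, -57, 0], [1, 3, -1, -57, 0], [1, 3, -1, -57, 0], [1, 3, -1, -57, 0], [1, 3, -1, -57, 0]],
])

```text
time_s: 15.6
position: [0.5572, -0.0534, 0.1722]
orientation: [0.126, 0.992, 0.002, 0.005]
wrist_force: [0.8, 0.9, -0.7]
grip_width: 0.0398
```

```bash
python3 chk.py i; python3 -c "
from h import *
print(r.read_state()['qd'].round(4))"
```

```text
t 15.7 pos [ 0.5574 -0.0534  0.1724] tilt 0.65 jawyaw 75.48 F [ 0.12  0.46 -0.64] w 0.0402
shift mm [ 1.  -0.3 76.4] turn rad -0.0
scene [378 139  13  15 176] 0.2027 [ 0.5524 -0.0509]
scene [397 160  16  14 185] 0.1269 [ 0.5491 -0.1345]
scene [347 174  16  15 218] 0.1266 [0.564  0.0337]
wrist [ 407  169   60   58 2426] 0.1261 [0.5643 0.0307]
wrist [ 176  210   60   53 2209] 0.1261 [ 0.5507 -0.1375]
wrist [ 274  232   88   82 5433] 0.2021 [ 0.556  -0.0539]
((0.564781129360199, 0.03113972768187523), (0.06339345127344131, 0.0628722608089447), 85.57725524902344)
[-0.0015 -0.0002  0.0001 -0.0022  0.0009 -0.0007  0.0012]
```

View pics/sc_i.png

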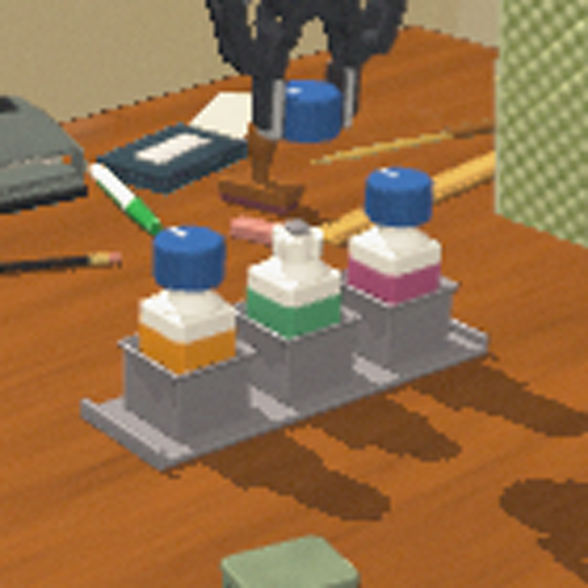

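View pics/wr_i.png

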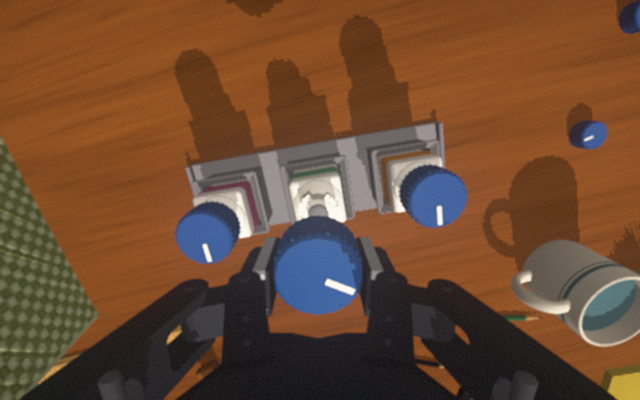

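The bottle is seated with its neck bare. The cap is level in the fingers, about 69 mm above the mouth and over the bottle. The arm is still and the neighbours haven't moved, so I'm handing in.

```bash
python3 -c "
from h import *
print(r.finish_job())"
```

```text
the job is handed in; nothing more can be done
None
```

The job is done and handed in at about 16 s of the 51 s allowed; the simulator gave no verdict.

- **What I did:** I gripped the loose bottle by its locked cap and set it in the empty middle pocket. I pressed the cap about 4.7 mm down with about 11 N and turned it anticlockwise to roughly 50–55° from locked. Then I lifted it straight off.
- **Final state:** the bottle is seated with its neck bare. The cap is held level with its underside about 69 mm above the mouth, within a few millimetres of the bottle's axis. The grip is 40 mm wide, the tool is tilted 0.65°, the wrist force is about 0.8 N and the arm is still.
- **Neighbours:** measured from the pictures, the two full bottles moved less than about 3 mm, which is within measurement noise. I did not re-measure the mug, glue stick or tin at the end, but the arm never worked near them.
- **Where the checks disagreed:** the scene and wrist cameras differed by about 2–5 mm on the cap's position. One pocket estimate from hand-picked rim corners in the scene view was off by about 8 mm, so I dropped it in favour of the depth measurements.

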